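# Turn a framed circuit board over against the scoop of the inspection tray

## Task

Turn the framed circuit board in the inspection tray solder side up for the solder check, by pushing only and never lifting it off the tray: push it up the curved back wall until it stands on its near end and leans by itself on the wall's top edge, then push its upper end from behind so that it tips over towards the robot and falls flat on the mat. Finally push it sideways until its long side lies flush along the tray's raised side rail, and leave the loupe, the tweezers and the glue bottle where they are.

Things in the scene. Friction and masses are not known exactly. Their poses are not given: they have to be found in the camera images.
- tray: Bare steel inspection tray fixed to the bench, 232 x 150 mm. Origin on the bench (z = 0) below the heel line where the floor turns into the curved back wall, mid width; x away from the robot, y left, z up; yaw within 0.22 rad of the world's. Floor: dark grippy rubber mat, x = -0.162 to 0, top 5 mm above the bench; front and right side open, no lip.
- wall_top (a point): Middle of the rounded top edge of the tray's back wall, tray frame [0.039, 0, 0.074]. The wall, 150 mm wide, smooth and slippery, starts level at x = 0, z = 0.005, bends up with 25 mm radius to 55 degrees, then gently to 86; nothing behind it is higher or stands past x = 0.067. The board, pushed low at its near end with 2 to 10 N, rides up and then leans there by itself at 52 to 68 degrees.
- rail (a point): Middle of the inner face of the tray's raised side rail, tray frame [-0.090, 0.070, 0.0085]. The straight rail runs along the tray's left edge from x = -0.160 to -0.020, 5 mm thick, its top 14 mm above the bench (9 mm above the mat).
- board: Small circuit board in a smooth grey plastic frame, 110 (x) x 70 (y) x 12 mm (z), 0.08 to 0.17 kg, loose. Origin at its middle. z points out of the component side (chips, cans, recessed below the rim); the other side has only solder joints. Starts component side up on the mat, x roughly along the tray's x. Turned over as asked, z points down, x to the robot, y still to the tray's left.
- near_end (a point): middle of the 70 x 12 mm end face of the frame that is nearer the robot at the start (board frame [-0.055, 0, 0]); the board stands on this end when it leans on the wall
- far_end (a point): middle of the opposite end face (board frame [0.055, 0, 0]), nearest the curved wall at the start; uppermost when the board leans on the wall, then about 100 mm above the bench, about 25 mm above the wall's top edge, and rising to 115 mm as the board is brought upright about its near end
- left_side (a point): middle of the left 110 x 12 mm side face of the frame (board frame [0, 0.035, 0])
- right_side (a point): middle of the right side face of the frame (board frame [0, -0.035, 0])
- loupe: black eye loupe, 36 mm across, 34 mm tall, standing on the bench left of the tray; origin at the centre of its underside; leave alone
- tweezers: fine steel tweezers, 124 mm long, 9 mm high, lying on the bench right of the tray; origin at the middle of the underside, long axis y; leave alone
- glue_bottle: small white dropper bottle, 33 mm across, 89 mm tall, standing on the bench left of the tray; origin at the centre of its underside; leave alone

How it is judged:
By the outcome, as a careful person would: the job done as asked, in the order asked, and still so for the second after the job is handed in, with the robot touching nothing.
It also fails if it takes over 64 s, if anything falls off the work surface, if the arm or the gripper's body presses on something with over 40 N, if the wrist force passes 120 N, or if a joint passes its speed limit or range.

## Robot

A 6-joint arm with a two-finger parallel gripper is mounted at the origin on a cart in front of the work surface, level with it; the furniture and walls round the work are solid. World frame = base frame: x ahead of the robot, y to its left, z up, the work surface at z = 0. Lengths are in m, angles in degrees, forces in N, time in s.
With the tool pointing down it reaches from about 0.35 to 0.875 m from the base axis. Payload 4.2 kg.
Tool frame: the origin (TCP) lies midway between the tips of the shut fingers; the grasp point (between the pads) lies 19 mm behind it; z points along the fingers, y is the line along which they close (so a half turn about z gives the same grasp; the last joint's range is limited). The gripper opens to 87 mm and grips with 3 to 60 N. Pads are 19 mm wide; open, the fingers measure 117 mm over their backs; the gripper's body (75 mm by 190 mm) begins 51 mm behind the grasp point.
Start: joints at [-56.402, 22.042, 0.453, 0, -68.411, -14.817], TCP at [0.201, -0.592, 0.223] pointing down, gripper open.
Joint ranges: [-179.83, 179.83], [-69.29, 118.12], [-61.27, 80.66], [-181.25, 117.63], [-171.15, -9.14], [-177.46, 177.46]. Speed limits (degrees/s): [159.86, 159.86, 180, 180, 180, 180].

## Interface

Orientations are given as a 3x3 rotation matrix whose columns are the frame's x, y, z axes.
In Python, from station import r, cams gives the robot as it stands.
- The arm moves only by the tool play_rows, never from a script. Its argument "commands" is text: rows parted by semicolons, each of 6 numbers parted by spaces: the shift along the world's x, y, z normalised to -1 to 1, where 1 is 30 mm, then the turn, a rotation vector about the world's x, y, z normalised to -1 to 1, where 1 is 0.15 rad. A call has 1 to 20 rows; each row shifts and turns the commanded pose from where the row before left it; what a row does not reach is not made up. A row lasts 1/10 s, in which the tool goes at most 50 mm and 8.59 degrees, less where a joint would pass 70% of its speed; a pose out of reach is approached as far as the arm can. A call with a number of a shift or a turn outside -1 to 1 is refused whole. A call with a gripper value outside its range is refused whole. "grip" is the finger opening in mm, from 0 to 87, set as the call begins (left out, the last holds). The fingers move at their own pace and stop on an object; the grip force is fixed at half the most. Time passes only in rows, so rows that do not move let the fingers close. It gives the time, the measured TCP pose, the force, the opening and the grip force at its end, in the units of the state.
- r.sense(): the state, without advancing time (a new reading comes with each control period).
- cams.capture(name): name is "scene" or "top" or "wrist"; returns (picture, depth): 400x640x3 uint8, blue, green, red; 400x640 float32, m along the optical axis (not along the pixel's ray), 0 where there is no reading.
- cams.camera_info(name): a dict with "mtx" (3x3 intrinsics, pixels), "R" (3x3) and "t" (3): a world point X has camera coordinates R X + t. Camera axes: x right, y down, z forward; pixel columns grow to the right and rows downward; lengths in m; the calibration is good to about 2 mm. The wrist camera is an equidistant fisheye: a pixel r from the principal point sees the ray r / f radians off the axis. A picture is of the moment at which its call begins: read the wrist's pose just before it. camera_info takes no time and is no camera call; for the wrist camera it gives the pose at the moment of the call.
- r.finish_job(): hands the job in; it is judged then, once.
The state is a dict: "time_s": time; "joints": joint angles; "joint_velocities": joint speeds; "effort": joint torques, N m; "tcp_pos": TCP position; "ee_rot": TCP orientation; "wrist_force": force on the tool from outside, world axes, zero at the start; "moment": the same for the moment, N m; "gripper_width": opening from 0.0 (shut) to 1.0 (fully open); "gripper_force": force on a finger pad.
Only numpy, scipy, OpenCV 4.12 (cv2) and the standard library are available. Lean on these libraries where they do the work, as an engineer would, in place of code of your own. Each camera call takes 0.05 s, during which the arm holds its last target. There are 200 camera calls.

## Working session

There is one attempt and no reset: what is moved stays moved. The work goes in short steps, Python scripts to look and compute and a tool call to move; the robot and the scene stay as the last step left them, time stands still between calls to the robot, and variables do not carry over. Pictures are saved under pics/ and viewed, at most 10 in all, crops included, and the job is handed in when it is done.

Besides the shell and the picture viewer there is one more tool, called after "Emit:" by a JSON object that holds its "method" and its "body". play_rows: Moves the arm, as the interface text tells. Scaled input: -1 to 1 covers 30 mm each way for a shift and 0.15 rad each way for a turn. Its arguments: {"type":"object","properties":{"commands":{"type":"string"},"grip":{"type":"number"}},"required":["commands"]}

```bash
mkdir -p pics; ls; python3 - <<'E'
from station import r,cams
import cv2,numpy as np
for n in ("top","scene"):
    p,d=cams.capture(n); cv2.imwrite(f"pics/{n}0.png",p); np.save(f"pics/{n}0.npy",d)
    i=cams.camera_info(n); print(n,np.round(i["mtx"],1).tolist(),np.round(i["R"],3).tolist(),np.round(i["t"],3).tolist())
s=r.sense(); print(s["time_s"],s["tcp_pos"],np.round(s["ee_rot"],3))
E
```

```text
pics
top [[392.2, 0.0, 318.6], [0.0, 392.2, 201.0], [0.0, 0.0, 1.0]] [[-0.029, -0.999, -0.02], [-0.996, 0.031, -0.085], [0.085, 0.017, -0.996]] [-0.067, 0.538, 1.037]
scene [[462.9, 0.0, 325.3], [0.0, 462.9, 198.2], [0.0, 0.0, 1.0]] [[0.901, -0.434, -0.019], [-0.22, -0.419, -0.881], [0.374, 0.798, -0.472]] [-0.533, 0.166, 0.831]
0.1 [ 0.20104459 -0.59119951  0.22155527] [[-0.947 -0.322 -0.001]
 [-0.322  0.947  0.002]
 [ 0.     0.002 -1.   ]]
```

View pics/top0.png

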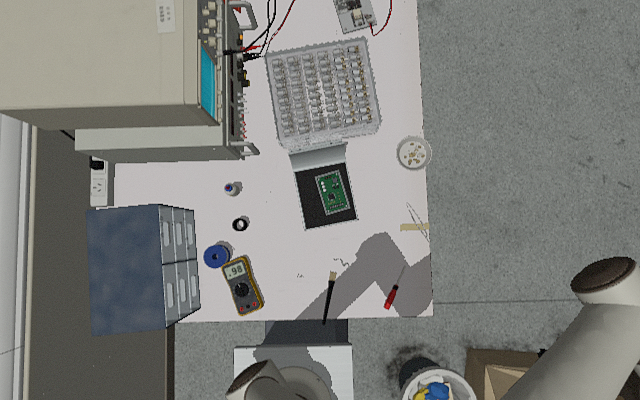

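View pics/scene0.png

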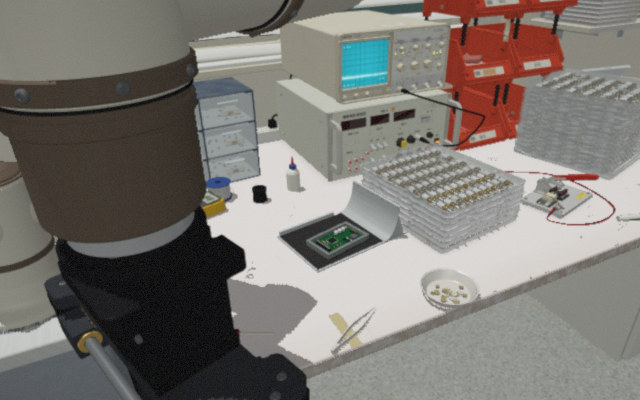

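The top view shows the tray mat at about (328,195), the board at (331,192), the wall at (320,155) and a stack of pallets just behind it. The loupe is at (240,224), the bottle at (231,188) and the tweezers at (415,222). The scene view agrees. Next I'll measure them.

```bash
cat > h.py <<'E'
import numpy as np,cv2
from station import r,cams
def ray(n,px,z,info=None):
    i=info or cams.camera_info(n); R,t=np.array(i["R"]),np.array(i["t"]).ravel(); M=np.array(i["mtx"])
    px=np.atleast_2d(np.float64(px)); d=np.c_[px,np.ones(len(px))]@np.linalg.inv(M).T@R; c=-R.T@t
    return c+d*((z-c[2])/d[:,2])[:,None]
def cloud(n,d):
    i=cams.camera_info(n); R,t=np.array(i["R"]),np.array(i["t"]).ravel(); M=np.array(i["mtx"])
    v,u=np.mgrid[:400,:640]; P=np.stack([(u-M[0,2])/M[0,0]*d,(v-M[1,2])/M[1,1]*d,d],-1)
    return (P-t)@R
E
python3 - <<'E'
from h import *
p=cv2.imread("pics/top0.png"); d=np.load("pics/top0.npy"); C=cloud("top",d)
g=p.max(2); roi=np.zeros(g.shape,np.uint8); roi[140:240,285:365]=1
def big(m):
    c,_=cv2.findContours(m.astype(np.uint8),0,2); return max(c,key=cv2.contourArea)
# mat+board: everything not bright/wall
hsv=cv2.cvtColor(p,cv2.COLOR_BGR2HSV)
mat=(g<70)&(roi>0); c=big(mat); rc=cv2.minAreaRect(c); b=cv2.boxPoints(rc)
print("mat px",b.round(1).tolist()); print(ray("top",b,.005).round(4).tolist())
hole=cv2.drawContours(np.zeros_like(g),[cv2.convexHull(c)],-1,1,-1)
bm=cv2.erode(hole,np.ones((5,5)))&(g>=75); c2=big(bm); rc2=cv2.minAreaRect(c2); b2=cv2.boxPoints(rc2)
W=ray("top",b2,.017); print("board",W.round(4).tolist(),W.mean(0),[np.linalg.norm(W[k]-W[k-1]).round(4) for k in range(4)])
print("wall hts"); 
for v in range(60,176,6): print(v,C[v,310:345:8].round(3)[:,[0,1,2]].tolist())
for nm,(u,v) in dict(loupe=(240,224),bottle=(231,188),tw=(415,222)).items(): print(nm,C[v,u].round(3))
big_=cv2.resize(p[130:240,270:370],None,fx=5,fy=5,interpolation=2)
cv2.imwrite("pics/crop.png",big_)
E
```

```text
mat px [[294.29998779296875, 172.0], [344.6000061035156, 161.6999969482422], [356.20001220703125, 218.3000030517578], [305.8999938964844, 228.6999969482422]]
[[0.6194, -0.0178, 0.005], [0.6437, -0.1577, 0.005], [0.4862, -0.1839, 0.005], [0.4622, -0.0458, 0.005]]
board [[0.6038, -0.0716, 0.017], [0.6224, -0.1389, 0.017], [0.5147, -0.1677, 0.017], [0.4964, -0.101, 0.017]] [ 0.55931388 -0.11979423  0.017     ] [np.float64(0.1114), np.float64(0.0698), np.float64(0.1114), np.float64(0.0692)]
wall hts
60 [[0.908, -0.072, 0.071], [0.9, -0.093, 0.086], [0.899, -0.114, 0.087], [0.897, -0.135, 0.09], [0.896, -0.156, 0.091]]
66 [[0.89, -0.072, 0.073], [0.915, -0.092, 0.016], [0.881, -0.114, 0.092], [0.899, -0.136, 0.049], [0.878, -0.155, 0.094]]
72 [[0.867, -0.072, 0.09], [0.903, -0.092, 0.004], [0.87, -0.113, 0.079], [0.894, -0.136, 0.021], [0.862, -0.155, 0.094]]
78 [[0.849, -0.071, 0.093], [0.886, -0.091, 0.003], [0.851, -0.113, 0.087], [0.859, -0.134, 0.064], [0.853, -0.155, 0.077]]
84 [[0.846, -0.07, 0.061], [0.869, -0.091, 0.001], [0.833, -0.112, 0.091], [0.839, -0.133, 0.074], [0.833, -0
[... 1237 characters left out ...]

150 [[0.666, -0.065, 0.068], [0.668, -0.086, 0.057], [0.671, -0.107, 0.04], [0.671, -0.129, 0.036], [0.672, -0.151, 0.029]]
156 [[0.658, -0.063, 0.027], [0.659, -0.085, 0.022], [0.658, -0.107, 0.02], [0.658, -0.129, 0.017], [0.659, -0.151, 0.011]]
162 [[0.645, -0.062, 0.012], [0.645, -0.084, 0.007], [0.644, -0.106, 0.006], [0.644, -0.128, 0.005], [0.643, -0.15, 0.007]]
168 [[0.629, -0.062, 0.004], [0.628, -0.084, 0.007], [0.628, -0.106, 0.005], [0.627, -0.128, 0.003], [0.627, -0.15, 0.003]]
174 [[0.612, -0.061, 0.006], [0.612, -0.083, 0.003], [0.609, -0.105, 0.019], [0.609, -0.127, 0.012], [0.609, -0.149, 0.008]]
loupe [0.48  0.135 0.002]
bottle [0.573 0.143 0.067]
tw [ 0.471 -0.342  0.01 ]
```

View pics/crop.png

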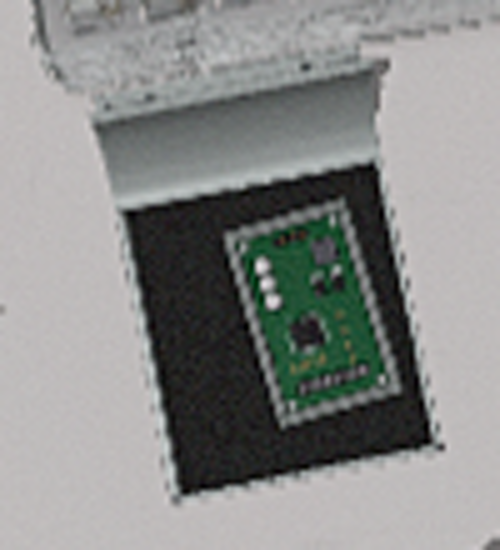

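Yaw of the tray is about 9.7°, with its origin near (0.633, -0.0855). The board is at tray (-0.078, -0.021). I'll move above the start point of the push with the fingers 36 mm apart.

Emit:
{"method": "play_rows", "body": {"commands": "0.464 0.755 0 0 0 -0.053;0.464 0.755 0 0 0 -0.053;0.464 0.755 0 0 0 -0.053;0.464 0.755 0 0 0 -0.053;0.464 0.755 0 0 0 -0.053;0.464 0.755 0 0 0 -0.053;0.464 0.755 0 0 0 -0.053;0.464 0.755 0 0 0 -0.053;0.464 0.755 0 0 0 -0.053;0.464 0.755 0 0 0 -0.053;0.464 0.755 0 0 0 -0.053;0.464 0.755 0 0 0 -0.053;0.464 0.755 0 0 0 -0.053;0.464 0.755 0 0 0 -0.053;0.464 0.755 0 0 0 -0.053;0.464 0.755 0 0 0 -0.053;0.464 0.755 0 0 0 -0.053;0.464 0.755 0 0 0 -0.053;0.464 0.755 0 0 0 -0.053;0.464 0.755 0 0 0 -0.053", "grip": 36}}

```text
time_s: 2.1
tcp_pos: [0.4798, -0.1376, 0.2222]
ee_rot: [[-0.986, -0.168, -0.001], [-0.168, 0.986, 0.0], [0.001, 0.0, -1.0]]
wrist_force: [0.7, 0.7, -1.1]
gripper_width: 0.411
gripper_force: 0.0
```

```bash
cat >> h.py <<'E'
O=np.array([.633,-.0855,0]); YAW=np.radians(9.7)
T=np.array([[np.cos(YAW),-np.sin(YAW),0],[np.sin(YAW),np.cos(YAW),0],[0,0,1.]])  # columns: tray axes
def st():
    s=r.sense(); R=np.array(s["ee_rot"]); 
    print("t",round(s["time_s"],2),"tray tcp",((np.array(s["tcp_pos"])-O)@T).round(4),"world",np.round(s["tcp_pos"],4),"toolz tray",(T.T@R[:,2]).round(3),"tooly tray",(T.T@R[:,1]).round(3),"F tray",(T.T@np.array(s["wrist_force"])).round(2),"j",np.round(s["joints"],1))
def go(*p):
    d=O+T@np.array(p)-np.array(r.sense()["tcp_pos"]); print("goal world",(O+T@np.array(p)).round(4),"rows units",(d/.03).round(2))
E
python3 -c "
from h import *
st(); go(-.16,-.026,.06); go(-.16,-.026,.008)
p,d=cams.capture('wrist'); cv2.imwrite('pics/w1.png',p)"
```

```text
t 2.1 tray tcp [-0.1598 -0.0255  0.2222] world [ 0.4798 -0.1376  0.2222] toolz tray [-0.001  0.    -1.   ] tooly tray [0.001 1.    0.   ] F tray [ 0.85  0.59 -1.07] j [  2.7   9.8 -16.8  -0.  -63.5 -83. ]
goal world [ 0.4797 -0.1381  0.06  ] rows units [-0.   -0.02 -5.41]
goal world [ 0.4797 -0.1381  0.008 ] rows units [-0.   -0.02 -7.14]
```

View pics/w1.png

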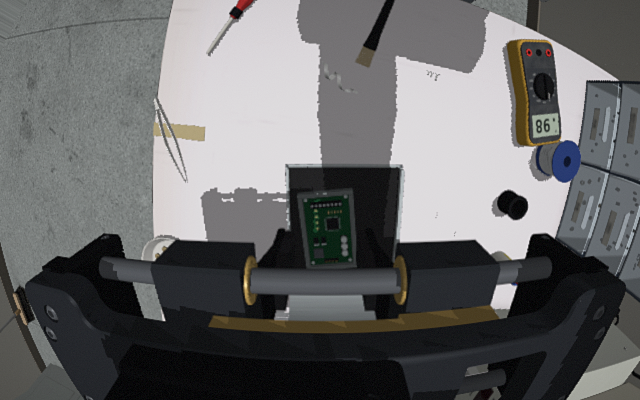

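The wrist view shows the board at (327,228), centred between the fingers at (280,245) and (375,245). Lower the tool with a slight backward tilt.

Emit:
{"method": "play_rows", "body": {"commands": "0 0 -0.8 0.02 -0.115 0;0 0 -0.8 0.02 -0.115 0;0 0 -0.8 0.02 -0.115 0;0 0 -0.8 0.02 -0.115 0;0 0 -0.8 0 0 0;0 0 -0.8 0 0 0;0 0 -0.8 0 0 0;0 0 -0.6 0 0 0;0 0 -0.4 0 0 0;0 0 -0.3 0 0 0;0 0 0 0 0 0;0 0 0 0 0 0"}}

```text
time_s: 3.35
tcp_pos: [0.4799, -0.1388, 0.0158]
ee_rot: [[-0.983, -0.168, 0.069], [-0.168, 0.986, 0.012], [-0.07, 0.0, -0.998]]
wrist_force: [0.3, -0.1, 0.3]
gripper_width: 0.415
gripper_force: 0.0
```

```bash
python3 -c "
from h import *
st(); go(-.16,-.026,.008);go(-.028,-.026,.008)"
```

```text
t 3.35 tray tcp [-0.1599 -0.0267  0.0158] world [ 0.4799 -0.1388  0.0158] toolz tray [ 0.07   0.    -0.998] tooly tray [0. 1. 0.] F tray [ 0.33 -0.17  0.34] j [  2.2  23.7 -33.5  -1.1 -28.8 -81.6]
goal world [ 0.4797 -0.1381  0.008 ] rows units [-0.01  0.02 -0.26]
goal world [ 0.6098 -0.1158  0.008 ] rows units [ 4.33  0.76 -0.26]
```

Emit:
{"method": "play_rows", "body": {"commands": "0 0 -0.25 0 0 0;0 0 0 0 0 0;0.25 0.043 0 0 0 0;0.25 0.043 0 0 0 0;0.25 0.043 0 0 0 0;0.25 0.043 0 0 0 0;0.25 0.043 0 0 0 0;0.25 0.043 0 0 0 0;0.2 0.034 0 0 0 0;0.2 0.034 0 0 0 0;0.2 0.034 0 0 0 0;0.2 0.034 0 0 0 0;0.2 0.034 0 0 0 0;0.2 0.034 0 0 0 0"}}

```text
time_s: 4.75
tcp_pos: [0.5604, -0.1248, 0.0077]
ee_rot: [[-0.984, -0.168, 0.067], [-0.167, 0.986, 0.012], [-0.069, 0.001, -0.998]]
wrist_force: [-1.7, -0.3, -1.5]
gripper_width: 0.416
gripper_force: 1.2
```

```bash
python3 -c "
from h import *
st(); go(-.028,-.026,.008)
p,d=cams.capture('scene'); cv2.imwrite('pics/s2.png',cv2.resize(p[140:300,230:430],None,fx=3,fy=3,interpolation=2))"
```

```text
t 4.75 tray tcp [-0.0781 -0.0265  0.0077] world [ 0.5604 -0.1248  0.0077] toolz tray [ 0.069  0.    -0.998] tooly tray [0.001 1.    0.001] F tray [-1.72  0.01 -1.5 ] j [  3.3  29.6 -23.4  -0.8 -33.1 -83. ]
goal world [ 0.6098 -0.1158  0.008 ] rows units [1.64 0.3  0.01]
```

View pics/s2.png

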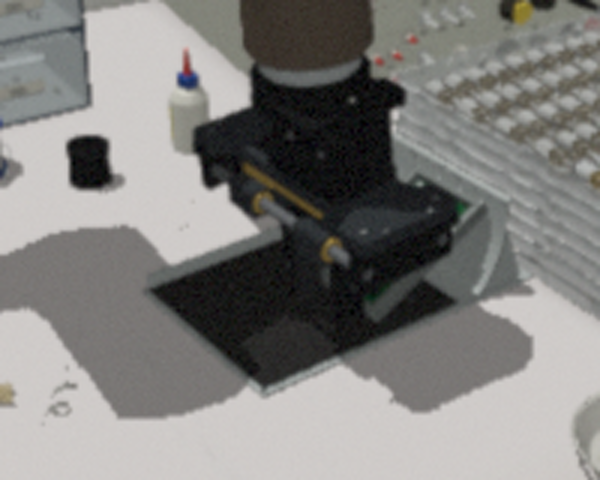

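The board is riding up the wall, with its near end at (370,310) and upper end at (470,200). Continue.

Emit:
{"method": "play_rows", "body": {"commands": "0.18 0.031 0 0 0 0;0.18 0.031 0 0 0 0;0.18 0.031 0 0 0 0;0.18 0.031 0 0 0 0;0.15 0.026 0 0 0 0;0.15 0.026 0 0 0 0;0.15 0.026 0 0 0 0;0.1 0.018 0 0 0 0;0.1 0.018 0 0 0 0;0.1 0.018 0 0 0 0;0 0 0 0 0 0;0 0 0 0 0 0"}}

```text
time_s: 6.0
tcp_pos: [0.605, -0.1171, 0.0082]
ee_rot: [[-0.983, -0.168, 0.07], [-0.168, 0.986, 0.012], [-0.071, 0.0, -0.998]]
wrist_force: [0.2, -0.8, 1.1]
gripper_width: 0.409
gripper_force: 0.0
```

```bash
python3 -c "
from h import *
st()
p,d=cams.capture('scene'); cv2.imwrite('pics/s3.png',cv2.resize(p[160:300,260:430],None,fx=4,fy=4,interpolation=2))"
```

```text
t 6.0 tray tcp [-0.0329 -0.0264  0.0082] world [ 0.605  -0.1171  0.0082] toolz tray [ 0.071  0.    -0.998] tooly tray [0. 1. 0.] F tray [ 0.11 -0.82  1.11] j [  3.9  32.5 -17.3  -0.7 -36.2 -83.6]
```

View pics/s3.png

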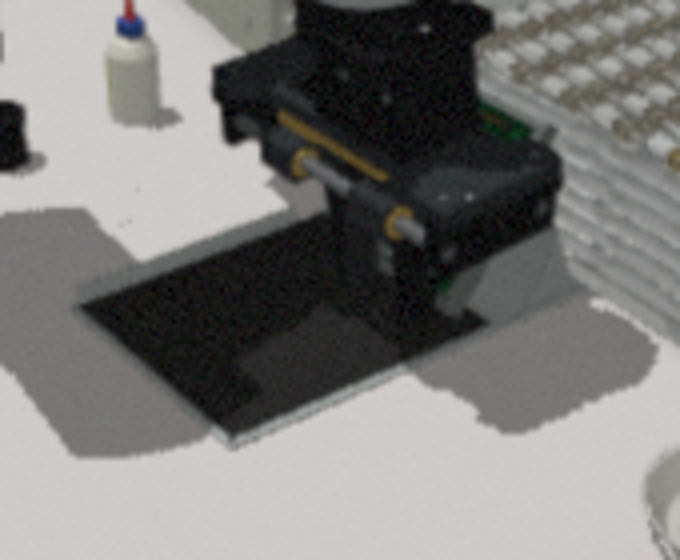

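Leaning, but at about 53°; I'll push some 7 mm more.

Emit:
{"method": "play_rows", "body": {"commands": "0.08 0.014 0 0 0 0;0.08 0.014 0 0 0 0;0.08 0.014 0 0 0 0;0 0 0 0 0 0"}}

```text
time_s: 6.45
tcp_pos: [0.6124, -0.1158, 0.008]
ee_rot: [[-0.983, -0.168, 0.069], [-0.168, 0.986, 0.012], [-0.07, 0.0, -0.998]]
wrist_force: [0.3, 0.4, -0.4]
gripper_width: 0.413
gripper_force: 0.1
```

```bash
python3 -c "
from h import *
st()"
```

```text
t 6.45 tray tcp [-0.0254 -0.0264  0.008 ] world [ 0.6124 -0.1158  0.008 ] toolz tray [ 0.07   0.    -0.998] tooly tray [0. 1. 0.] F tray [ 0.36  0.33 -0.38] j [  3.9  33.  -16.2  -0.7 -36.8 -83.7]
```

Back off, rise and look from above.

Emit:
{"method": "play_rows", "body": {"commands": "-0.2 -0.034 0 0 0 0;-0.5 -0.085 0 0 0 0;-0.9 -0.154 0 0 0 0;-0.9 -0.154 0 0 0 0;-0.8 -0.137 0.3 0 0 0;-0.5 -0.085 0.9 0 0 0;0 0 1 0 0 0;0 0 1 0 0 0;0 0 1 0 0 0;0 0 1 0 0 0;0 0 1 0 0 0;0 0 0 0 0 0"}}

```text
time_s: 7.65
tcp_pos: [0.5004, -0.1357, 0.199]
ee_rot: [[-0.982, -0.169, 0.079], [-0.168, 0.986, 0.011], [-0.08, -0.002, -0.997]]
wrist_force: [0.7, 0.2, 0.1]
gripper_width: 0.412
gripper_force: 0.0
```

```bash
python3 - <<'E'
from h import *
st()
n=[]
for k in ("top","scene"):
    p,d=cams.capture(k); C=(cloud(k,d)-O)@T; np.save(f"pics/{k}4.npy",C); cv2.imwrite(f"pics/{k}4.png",p)
    # slices through y
    for y0 in (-.045,-.025,-.005):
        m=(abs(C[...,1]-y0)<.004)&(C[...,0]>-.04)&(C[...,0]<.12)&(C[...,2]>.0)&(C[...,2]<.13)&(d>0)
        q=C[m][:,[0,2]]; q=q[np.argsort(q[:,0])]; print(k,y0,(q[::max(1,len(q)//30)]*1000).round().astype(int).tolist())
t=cv2.imread("pics/top4.png")[120:220,270:370]; s=cv2.imread("pics/scene4.png")[160:280,300:420]
cv2.imwrite("pics/c4.png",np.hstack([cv2.resize(t,(400,400),interpolation=2),cv2.resize(s,(400,400),interpolation=2)]))
E
```

```text
t 7.65 tray tcp [-0.1392 -0.0271  0.199 ] world [ 0.5004 -0.1357  0.199 ] toolz tray [ 0.08  -0.002 -0.997] tooly tray [-0.     1.    -0.002] F tray [0.77 0.09 0.07] j [  2.5  10.7 -19.2  -0.5 -55.6 -82.5]
top -0.045 [[-39, 5], [-33, 1], [-29, 6], [-22, 5], [-17, 3], [-12, 13], [-7, 27], [-3, 17], [3, 24], [7, 32], [11, 38], [15, 44], [20, 52], [23, 62], [27, 68], [29, 82], [34, 82], [38, 86], [41, 86], [44, 106], [49, 104], [66, 60], [69, 72], [73, 84], [82, 71], [88, 88], [93, 52], [101, 3], [106, 47], [109, 85], [111, 74]]
top -0.025 [[-39, 9], [-33, 3], [-28, 8], [-22, 6], [-16, 8], [-12, 16], [-6, 12], [-3, 28], [1, 29], [6, 26], [10, 32], [14, 47], [18, 52], [22, 56], [25, 63], [30, 70], [34, 77], [37, 82], [40, 86], [41, 94], [47, 102], [66, 90], [67, 43], [70, 82], [73, 83], [78, 80], [88, 86], [90, 58], [92, 92], [95, 89], [106, 91], [109, 68], [113, 94], [117, 91]]
top -0.005 [[-40, 5], [-34, 6], [-29, 3], [-23, 7], [-18, 10], [-12, 13], [-7, 12], [-2, 16], [2, 27], [6, 32], [10, 40], [15, 48], [19, 51], [21, 67], [25, 73], [29, 81], [33, 86], [37, 88], [40, 104], [42, 105]
[... 414 characters left out ...]
3], [66, 72], [69, 70], [70, 66], [70, 52], [71, 70]]
scene -0.025 [[-40, 5], [-33, 5], [-24, 5], [-16, 6], [-11, 12], [-8, 7], [-4, 13], [-3, 18], [0, 17], [6, 25], [9, 33], [11, 40], [13, 43], [16, 45], [19, 49], [22, 52], [26, 60], [29, 66], [32, 71], [36, 77], [38, 82], [39, 94], [41, 84], [43, 87], [45, 95], [67, 94], [90, 93], [94, 90], [108, 78], [110, 70], [116, 89]]
scene -0.005 [[-38, 4], [-34, 5], [-28, 4], [-19, 4], [-15, 6], [-11, 15], [-10, 14], [-6, 3], [-1, 14], [4, 28], [7, 27], [9, 26], [11, 41], [13, 40], [17, 46], [18, 48], [20, 45], [23, 55], [24, 69], [26, 59], [29, 80], [32, 86], [35, 78], [41, 86], [42, 89], [44, 95], [46, 91], [47, 95], [68, 92], [91, 89], [111, 89]]
```

View pics/c4.png

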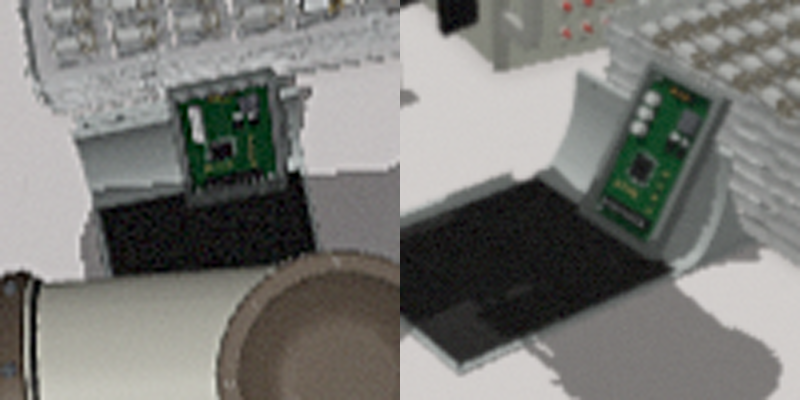

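The board leans at about 60°, with its rear top edge at x≈0.052, z≈0.10. The stack starts at x≈0.066, z≈0.094. I'll go over the top with more tilt so the fingers hook behind the upper end above the stack.

Emit:
{"method": "play_rows", "body": {"commands": "0.49 0.084 0 0.018 -0.105 0;0.49 0.084 0 0.018 -0.105 0;0.49 0.084 0 0.018 -0.105 0;0.49 0.084 0 0.018 -0.105 0;0.49 0.084 0 0.018 -0.105 0;0.49 0.084 0 0.018 -0.105 0;0.49 0.084 0 0.018 -0.105 0;0.49 0.084 0 0.018 -0.105 0;0.49 0.084 0 0.018 -0.105 0;0.49 0.084 0 0.018 -0.105 0;0.49 0.084 0 0.018 -0.105 0;0.49 0.084 0 0.018 -0.105 0;0.49 0.084 0 0.018 -0.105 0;0.49 0.084 0 0.018 -0.105 0;0 0 0 0 0 0;0 0 0 0 0 0"}}

```text
time_s: 9.35
tcp_pos: [0.7036, -0.1, 0.1936]
ee_rot: [[-0.944, -0.168, 0.284], [-0.161, 0.986, 0.049], [-0.289, 0.001, -0.957]]
wrist_force: [-1.1, 0.3, 0.3]
gripper_width: 0.413
gripper_force: 0.0
```

```bash
python3 -c "
from h import *
st(); go(.074,-.026,.12); go(.071,-.026,.0995)
p,d=cams.capture('scene'); cv2.imwrite('pics/s5.png',cv2.resize(p[120:280,280:440],None,fx=3.5,fy=3.5,interpolation=2))"
```

```text
t 9.35 tray tcp [ 0.0672 -0.0262  0.1936] world [ 0.7036 -0.1     0.1936] toolz tray [ 0.289  0.001 -0.957] tooly tray [0.    1.    0.001] F tray [-1.05  0.48  0.29] j [  4.2  24.   -1.9  -2.2 -47.4 -83.3]
goal world [ 0.7103 -0.0987  0.12  ] rows units [ 0.22  0.05 -2.45]
goal world [ 0.7074 -0.0992  0.0995] rows units [ 0.12  0.03 -3.14]
```

Emit:
{"method": "play_rows", "body": {"commands": "0.1 0.02 -0.5 0 0 0;0.1 0.02 -0.5 0 0 0;0 0 -0.5 0 0 0;0 0 -0.5 0 0 0;0 0 -0.4 0 0 0;0 0 -0.2 0 0 0;0 0 0 0 0 0;0 0 0 0 0 0"}}

```text
time_s: 10.2
tcp_pos: [0.7101, -0.0989, 0.1164]
ee_rot: [[-0.943, -0.168, 0.286], [-0.161, 0.986, 0.049], [-0.29, 0.0, -0.957]]
wrist_force: [0.3, -0.5, 0.0]
gripper_width: 0.412
gripper_force: 0.0
```

```bash
python3 -c "
from h import *
st(); go(.071,-.026,.0995)
p,d=cams.capture('scene'); cv2.imwrite('pics/s6.png',cv2.resize(p[120:280,280:440],None,fx=3.5,fy=3.5,interpolation=2))"
```

```text
t 10.2 tray tcp [ 0.0738 -0.0262  0.1164] world [ 0.7101 -0.0989  0.1164] toolz tray [ 0.29   0.    -0.957] tooly tray [0. 1. 0.] F tray [ 0.17 -0.54  0.05] j [  4.2  28.6  -6.3  -2.6 -38.4 -82.8]
goal world [ 0.7074 -0.0992  0.0995] rows units [-0.09 -0.01 -0.56]
```

View pics/s6.png

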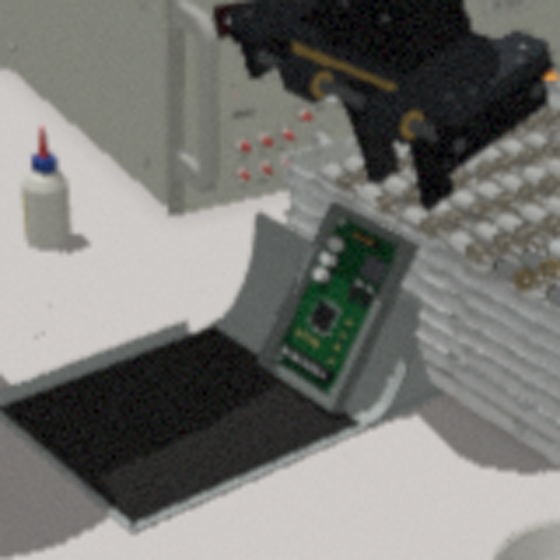

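The fingertips at (375,180) and (432,205) are behind and above the board's top edge. Lower, then pull slowly towards the robot.

Emit:
{"method": "play_rows", "body": {"commands": "-0.03 0 -0.2 0 0 0;-0.03 0 -0.2 0 0 0;-0.03 0 -0.13 0 0 0;0 0 0 0 0 0;0 0 0 0 0 0"}}

```text
time_s: 10.75
tcp_pos: [0.707, -0.0989, 0.1]
ee_rot: [[-0.944, -0.168, 0.285], [-0.161, 0.986, 0.049], [-0.289, 0.0, -0.957]]
wrist_force: [0.5, 0.6, 0.5]
gripper_width: 0.412
gripper_force: 0.0
```

Emit:
{"method": "play_rows", "body": {"commands": "-0.12 -0.02 0 0 0 0;-0.12 -0.02 0 0 0 0;-0.12 -0.02 0 0 0 0;-0.12 -0.02 0 0 0 0;-0.12 -0.02 0 0 0 0;-0.12 -0.02 0 0 0 0;-0.12 -0.02 0 0 0 0;-0.12 -0.02 0 0 0 0;0 0 0 0 0 0"}}

```text
time_s: 11.65
tcp_pos: [0.6776, -0.1038, 0.1]
ee_rot: [[-0.944, -0.168, 0.285], [-0.161, 0.986, 0.049], [-0.289, 0.001, -0.957]]
wrist_force: [0.0, 0.2, 0.2]
gripper_width: 0.411
gripper_force: 0.0
```

```bash
python3 -c "
from h import *
st()
p,d=cams.capture('scene'); cv2.imwrite('pics/s7.png',cv2.resize(p[120:280,280:440],None,fx=3.5,fy=3.5,interpolation=2))"
```

```text
t 11.65 tray tcp [ 0.0409 -0.0255  0.1   ] world [ 0.6776 -0.1038  0.1   ] toolz tray [ 0.289  0.    -0.957] tooly tray [0.001 1.    0.001] F tray [0.04 0.17 0.19] j [  4.   27.  -11.7  -2.9 -34.6 -82.1]
```

View pics/s7.png

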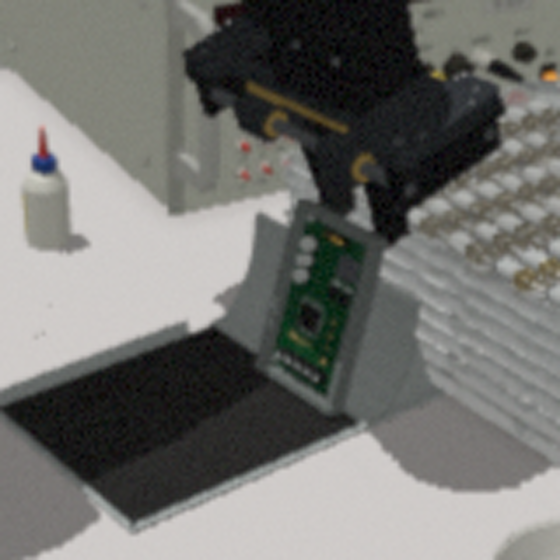

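The fingers are behind the top edge at (340,205) and the board is about 75° up. Continue.

Emit:
{"method": "play_rows", "body": {"commands": "-0.12 -0.02 0 0 0 0;-0.12 -0.02 0 0 0 0;-0.12 -0.02 0 0 0 0;-0.12 -0.02 0 0 0 0;-0.12 -0.02 0 0 0 0;-0.12 -0.02 0 0 0 0;-0.12 -0.02 0 0 0 0;-0.12 -0.02 0 0 0 0;-0.12 -0.02 0 0 0 0;-0.12 -0.02 0 0 0 0;-0.12 -0.02 0 0 0 0;-0.12 -0.02 0 0 0 0;-0.12 -0.02 0 0 0 0;-0.12 -0.02 0 0 0 0;0 0 0 0 0 0;0 0 0 0 0 0;0 0 0 0 0 0"}}

```text
time_s: 13.4
tcp_pos: [0.628, -0.1121, 0.1002]
ee_rot: [[-0.943, -0.168, 0.286], [-0.161, 0.986, 0.049], [-0.29, 0.0, -0.957]]
wrist_force: [0.3, 0.3, -0.3]
gripper_width: 0.413
gripper_force: 0.0
```

```bash
python3 -c "
from h import *
st()
p,d=cams.capture('scene'); cv2.imwrite('pics/s8.png',cv2.resize(p[120:300,240:440],None,fx=3,fy=3,interpolation=2))"
```

```text
t 13.4 tray tcp [-0.0094 -0.0254  0.1002] world [ 0.628  -0.1121  0.1002] toolz tray [ 0.29   0.    -0.957] tooly tray [0. 1. 0.] F tray [ 0.37  0.29 -0.29] j [  3.5  23.2 -18.3  -3.4 -31.8 -81.1]
```

View pics/s8.png

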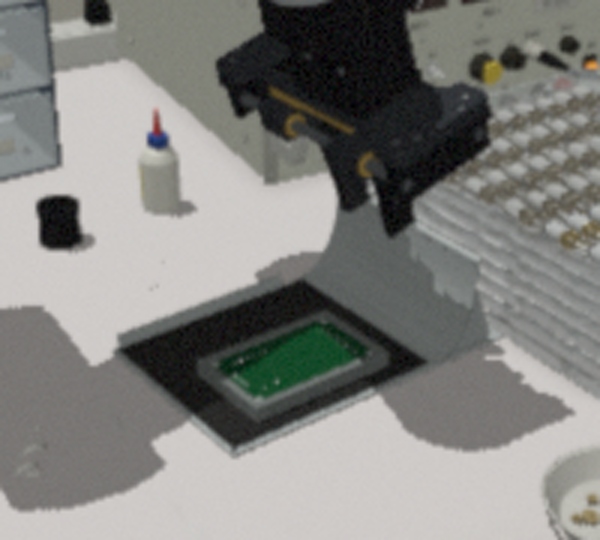

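The board now lies flat, solder side up, at about (290,365). Raise, untilt, and turn the tool by 90° for the side push.

Emit:
{"method": "play_rows", "body": {"commands": "0 0 0.6 0 0 0;0 0 0.6 0 0 0;0 0 0.6 0 0 0;0 0 0.6 0 0 0;0 0 0.6 -0.033 0.193 0;0 -0.28 0 -0.033 0.193 0;-0.16 -0.28 0 -0.033 0.193 0;-0.16 -0.28 0 -0.033 0.193 0;-0.16 -0.28 0 -0.033 0.193 0;-0.16 -0.28 0 -0.033 0.193 0;-0.16 -0.28 0 -0.033 0.193 0;-0.16 -0.28 0 -0.033 0.193 0;-0.16 -0.28 0 -0.033 0.193 0;-0.16 -0.28 0 -0.033 0.193 0;-0.16 -0.28 0 0 0 0.5;-0.16 0 0 0 0 0.5;0 0 0 0 0 0.5;0 0 0 0 0 0.5;0 0 0 0 0 0.5;0 0 0 0 0 0.5"}}

```text
time_s: 15.45
tcp_pos: [0.5799, -0.1961, 0.19]
ee_rot: [[-0.813, -0.583, -0.0], [-0.583, 0.813, 0.0], [-0.0, 0.0, -1.0]]
wrist_force: [-0.0, -0.2, 0.2]
gripper_width: 0.416
gripper_force: 0.0
```

Emit:
{"method": "play_rows", "body": {"commands": "0 0 0 0 0 0.7;0 0 0 0 0 0.7;0 0 0 0 0 0.7;0 0 0 0 0 0.7;0 0 0 0 0 0.7;0 0 0 0 0 0.7;0 0 0 0 0 0.7;0 0 0 0 0 0.7;0 0 0 0 0 0.7;0 0 0 0 0 0.7;0 0 0 0 0 0.47;0 0 0 0 0 0;0 0 0 0 0 0", "grip": 50}}

```text
time_s: 16.75
tcp_pos: [0.5799, -0.1961, 0.19]
ee_rot: [[0.166, -0.986, -0.0], [-0.986, -0.166, 0.0], [-0.0, 0.0, -1.0]]
wrist_force: [0.9, -0.2, -0.0]
gripper_width: 0.57
gripper_force: 0.0
```

```bash
cat >> h.py <<'E'
def board():
    out={}
    for k in ("scene","top"):
        p,d=cams.capture(k); C=(cloud(k,d)-O)@T
        hsv=cv2.cvtColor(p,cv2.COLOR_BGR2HSV); g=(hsv[...,0]>45)&(hsv[...,0]<85)&(hsv[...,1]>100)
        W=(ray(k,np.argwhere(g)[:,::-1],.015)-O)@T if g.any() else np.zeros((0,3))
        W=W[(W[:,0]>-.18)&(W[:,0]<.03)&(abs(W[:,1])<.11)]
        if len(W)>20:
            rc=cv2.minAreaRect((W[:,:2]*1000).astype(np.float32)); print(k,"green",len(W),np.round(rc[0],1),np.round(rc[1],1),round(rc[2],1),"corners",cv2.boxPoints(rc).round(0).tolist())
        q=C[(C[...,0]>-.16)&(C[...,0]<-.01)&(C[...,1]>-.08)&(C[...,1]<.066)&(C[...,2]>.0115)&(C[...,2]<.025)]
        if len(q)>20:
            print(k,"high pts",len(q),"x",np.percentile(q[:,0],[2,98]).round(3),"y",np.percentile(q[:,1],[2,98]).round(3),"z",np.median(q[:,2]).round(4))
E
python3 -c "
from h import *
st(); board()"
```

```text
t 16.75 tray tcp [-0.071 -0.1    0.19 ] world [ 0.5799 -0.1961  0.19  ] toolz tray [-0.  0. -1.] tooly tray [-1.     0.002  0.   ] F tray [ 0.82 -0.33 -0.04] j [ -3.5  22.2  -4.2  -0.  -63.7  13.1]
scene green 607 [-78.7 -37.7] [77.7 94.6] 88.8 corners [[-127.0, -76.0], [-32.0, -78.0], [-31.0, 0.0], [-125.0, 2.0]]
scene high pts 1172 x [-0.134 -0.028] y [-0.062  0.006] z 0.0147
top green 708 [-94. -40.] [100. 148.] 76.4 corners [[-178.0, -71.0], [-34.0, -106.0], [-10.0, -9.0], [-154.0, 26.0]]
top high pts 1022 x [-0.134 -0.028] y [-0.06   0.007] z 0.0159
```

Both cameras agree: the board spans x -0.134 to -0.028 and y -0.061 to 0.007. Lower beside it.

Emit:
{"method": "play_rows", "body": {"commands": "-0.33 -0.056 -0.7 0 0 0;0 0 -0.8 0 0 0;0 0 -0.8 0 0 0;0 0 -0.8 0 0 0;0 0 -0.8 0 0 0;0 0 -0.8 0 0 0;0 0 -0.6 0 0 0;0 0 -0.4 0 0 0;0 0 -0.3 0 0 0;0 0 0 0 0 0;0 0 0 0 0 0"}}

```text
time_s: 17.95
tcp_pos: [0.5706, -0.1979, 0.0108]
ee_rot: [[0.168, -0.986, 0.001], [-0.986, -0.168, -0.0], [0.0, -0.001, -1.0]]
wrist_force: [0.1, -0.0, -0.7]
gripper_width: 0.573
gripper_force: 0.0
```

```bash
python3 -c "
from h import *
st(); go(-.081,-.1,.009);go(-.081,-.0095,.009)"
```

```text
t 17.95 tray tcp [-0.0805 -0.1002  0.0108] world [ 0.5706 -0.1979  0.0108] toolz tray [ 0.001 -0.    -1.   ] tooly tray [-1.     0.001 -0.001] F tray [ 0.11 -0.02 -0.74] j [ -3.8  32.7 -16.3   0.  -40.9  13.4]
goal world [ 0.57   -0.1977  0.009 ] rows units [-0.02  0.   -0.06]
goal world [ 0.5548 -0.1085  0.009 ] rows units [-0.53  2.98 -0.06]
```

Emit:
{"method": "play_rows", "body": {"commands": "-0.034 0.2 -0.02 0 0 0;-0.034 0.2 -0.02 0 0 0;-0.034 0.2 0 0 0 0;-0.034 0.2 0 0 0 0;-0.034 0.2 0 0 0 0;-0.034 0.2 0 0 0 0;-0.034 0.2 0 0 0 0;-0.034 0.2 0 0 0 0;-0.034 0.2 0 0 0 0;-0.034 0.2 0 0 0 0;-0.034 0.2 0 0 0 0;-0.034 0.2 0 0 0 0;-0.017 0.1 0 0 0 0;-0.017 0.1 0 0 0 0;-0.017 0.1 0 0 0 0;-0.009 0.05 0 0 0 0;0 0 0 0 0 0"}}

```text
time_s: 19.65
tcp_pos: [0.5559, -0.1151, 0.0089]
ee_rot: [[0.168, -0.986, -0.0], [-0.986, -0.168, 0.0], [-0.0, 0.0, -1.0]]
wrist_force: [0.1, -0.4, 0.3]
gripper_width: 0.575
gripper_force: 0.0
```

```bash
python3 -c "
from h import *
st(); board()"
```

```text
t 19.65 tray tcp [-0.081  -0.0162  0.0089] world [ 0.5559 -0.1151  0.0089] toolz tray [-0.  0. -1.] tooly tray [-1.     0.001  0.   ] F tray [ 0.01 -0.38  0.28] j [  4.6  30.4 -21.7  -0.  -38.    5. ]
scene green 322 [-76.9  14.8] [185.  167.1] 89.7 corners [[-161.0, -77.0], [6.0, -78.0], [7.0, 107.0], [-160.0, 108.0]]
scene high pts 676 x [-0.134 -0.029] y [-0.027  0.06 ] z 0.0148
top green 198 [-132.3   -3.5] [131.1  73.4] 84.3 corners [[-175.0, -65.0], [-102.0, -72.0], [-89.0, 58.0], [-162.0, 65.0]]
top high pts 290 x [-0.135 -0.088] y [0.018 0.064] z 0.0161
```

Emit:
{"method": "play_rows", "body": {"commands": "-0.007 0.04 0 0 0 0;-0.007 0.04 0 0 0 0;-0.007 0.04 0 0 0 0;-0.007 0.04 0 0 0 0;-0.005 0.03 0 0 0 0;0 0 0 0 0 0"}}

```text
time_s: 20.35
tcp_pos: [0.5552, -0.111, 0.0092]
ee_rot: [[0.168, -0.986, 0.0], [-0.986, -0.168, -0.002], [0.002, 0.0, -1.0]]
wrist_force: [1.1, -7.1, 0.5]
gripper_width: 0.572
gripper_force: 3.8
```

Emit:
{"method": "play_rows", "body": {"commands": "-0.005 0.03 0 0 0 0;-0.005 0.03 0 0 0 0;0 0 0 0 0 0"}}

```text
time_s: 20.65
tcp_pos: [0.5552, -0.1108, 0.0096]
ee_rot: [[0.168, -0.986, 0.0], [-0.986, -0.168, -0.003], [0.003, 0.0, -1.0]]
wrist_force: [2.9, -13.9, -0.5]
gripper_width: 0.575
gripper_force: 7.3
```

Firm contact with the rail: 14 N and no further motion. Back off, rise and check.

Emit:
{"method": "play_rows", "body": {"commands": "0.017 -0.1 0 0 0 0;0.034 -0.2 0 0 0 0;0.1 -0.6 0 0 0 0;0.1 -0.6 0 0 0 0;0 -0.6 0.5 0 0 0;0 0 1 0 0 0;0 0 1 0 0 0;0 0 1 0 0 0;0 0 1 0 0 0;0 -1 1 0 0 0;0 -1 0 0 0 0;0 -1 0 0 0 0;0 -1 0 0 0 0;0 0 0 0 0 0;0 0 0 0 0 0"}}

```text
time_s: 22.15
tcp_pos: [0.5618, -0.2909, 0.1734]
ee_rot: [[0.166, -0.986, -0.001], [-0.986, -0.166, 0.001], [-0.001, 0.001, -1.0]]
wrist_force: [0.3, 0.5, -0.7]
gripper_width: 0.572
gripper_force: 0.0
```

```bash
python3 - <<'E'
from h import *
st(); board()
p,d=cams.capture("top"); cv2.imwrite("pics/topE.png",p)
p0=cv2.imread("pics/top0.png")
# dark gap test between board and rail, mean brightness along y at three x
i=cams.camera_info("top"); R,t,M=np.array(i["R"]),np.array(i["t"]).ravel(),np.array(i["mtx"])
for x in (-.13,-.115,-.10,-.08,-.06,-.045,-.032):
    P=np.array([O+T@[x,y,.015] for y in np.arange(-.012,.085,.004)])@R.T+t; q=P@M.T; q=q[:,:2]/q[:,2:]
    g=cv2.remap(p.max(2),q[:,0].astype(np.float32)[None],q[:,1].astype(np.float32)[None],1)[0]
    print(x,g.tolist())
for nm,(u,v) in dict(loupe=(240,224),bottle=(231,188),tw=(415,222)).items():
    a,b=(z[v-12:v+12,u-14:u+14].astype(int) for z in (p,p0)); print(nm,"diff",abs(a-b).mean().round(1))
E
```

```text
t 22.15 tray tcp [-0.1048 -0.1905  0.1734] world [ 0.5618 -0.2909  0.1734] toolz tray [-0.001  0.001 -1.   ] tooly tray [-1.     0.002  0.001] F tray [ 0.36  0.42 -0.68] j [-12.8  24.9  -2.4  -0.  -62.8  22.4]
scene green 536 [-78.1  35.2] [52.5 94. ] 88.8 corners [[-126.0, 10.0], [-32.0, 8.0], [-31.0, 60.0], [-125.0, 62.0]]
scene high pts 1006 x [-0.134 -0.027] y [-0.003  0.065] z 0.0148
top green 85 [-52.1  54.5] [18.6 53.3] 64.8 corners [[-80.0, 57.0], [-32.0, 35.0], [-24.0, 52.0], [-72.0, 74.0]]
top high pts 164 x [-0.083 -0.026] y [0.036 0.066] z 0.0164
-0.13 [155, 156, 157, 156, 156, 155, 153, 156, 156, 153, 154, 151, 150, 151, 149, 149, 147, 144, 142, 136, 138, 135, 128, 118, 119]
-0.115 [157, 157, 155, 156, 154, 157, 156, 157, 154, 153, 152, 150, 150, 148, 148, 144, 139, 141, 140, 134, 130, 118, 113, 199, 194]
-0.1 [154, 156, 157, 156, 156, 156, 155, 154, 152, 152, 150, 150, 146, 143, 144, 140, 138, 132, 126, 116, 107, 176, 187, 192, 191]
-0.08 [156, 154, 156, 155, 155, 153, 154, 151, 153, 149, 147, 141, 137, 138, 130, 124, 122, 116, 81, 108, 141, 183, 195, 193, 191]
-0.06 [155, 155, 153, 154, 153, 150, 150, 148, 143, 142, 135, 134, 133, 134, 124, 98, 80, 86, 85, 106, 126, 178, 191, 193, 191]
-0.045 [153, 152, 151, 150, 149, 146, 147, 140, 140, 136, 134, 130, 122, 108, 84, 90, 80, 79, 79, 92, 115, 176, 191, 191, 191]
-0.032 [152, 152, 152, 149, 147, 146, 144, 141, 136, 128, 130, 113, 115, 111, 94, 104, 116, 97, 100, 111, 126, 176, 193, 192, 190]
loupe diff 2.3
bottle diff 2.2
tw diff 50.4
```

The arm hides the board from the top camera; move aside for a check.

Emit:
{"method": "play_rows", "body": {"commands": "-0.5 -0.7 0.1 0 0 0;-0.5 -0.7 0.1 0 0 0;-0.5 -0.7 0.1 0 0 0;-0.5 -0.7 0.1 0 0 0;-0.5 -0.7 0.1 0 0 0;-0.5 -0.7 0.1 0 0 0;-0.5 -0.7 0.1 0 0 0;-0.5 -0.7 0.1 0 0 0;-0.5 -0.7 0.1 0 0 0;-0.5 -0.7 0.1 0 0 0;-0.5 -0.7 0.1 0 0 0;-0.5 -0.7 0.1 0 0 0;-0.5 -0.7 0.1 0 0 0;-0.5 -0.7 0.1 0 0 0;-0.5 -0.7 0 0 0 0;0 0 0 0 0 0;0 0 0 0 0 0"}}

```text
time_s: 24.0
tcp_pos: [0.3374, -0.6052, 0.2157]
ee_rot: [[0.168, -0.986, -0.0], [-0.986, -0.168, 0.001], [-0.001, 0.0, -1.0]]
wrist_force: [-0.1, 0.7, 0.4]
gripper_width: 0.574
gripper_force: 0.0
```

```bash
python3 - <<'E'
from h import *
st(); board()
p,d=cams.capture("top"); p0=cv2.imread("pics/top0.png")
i=cams.camera_info("top"); R,t,M=np.array(i["R"]),np.array(i["t"]).ravel(),np.array(i["mtx"])
ys=np.arange(-.012,.085,.003); print((ys*1000).astype(int).tolist())
for x in (-.15,-.125,-.10,-.08,-.055,-.035):
    P=np.array([O+T@[x,y,.015] for y in ys])@R.T+t; q=P@M.T; q=q[:,:2]/q[:,2:]
    print(x,cv2.remap(p.max(2),q[:,0].astype(np.float32)[None],q[:,1].astype(np.float32)[None],1)[0].tolist())
for nm,(u,v) in dict(loupe=(240,224),bottle=(231,188),tw=(415,222)).items():
    a,b=(z[v-12:v+12,u-14:u+14].astype(int) for z in (p,p0)); print(nm,"diff",abs(a-b).mean().round(1))
E
```

```text
t 24.0 tray tcp [-0.3789 -0.4625  0.2157] world [ 0.3374 -0.6052  0.2157] toolz tray [-0.     0.001 -1.   ] tooly tray [-1.     0.001  0.   ] F tray [0.05 0.66 0.45] j [-47.5  29.   10.7  -0.  -71.7  57.2]
scene green 398 [-51.    2.9] [220.  156.5] 83.4 corners [[-141.0, -97.0], [14.0, -115.0], [39.0, 103.0], [-116.0, 121.0]]
scene high pts 576 x [-0.135 -0.072] y [-0.002  0.065] z 0.0146
top green 685 [-75.7  11.8] [117.7 130.7] 55.8 corners [[-163.0, -0.0], [-55.0, -74.0], [11.0, 24.0], [-97.0, 97.0]]
top high pts 984 x [-0.133 -0.027] y [-0.     0.065] z 0.016
[-12, -9, -6, -3, 0, 2, 5, 8, 11, 14, 17, 20, 23, 26, 29, 32, 35, 38, 41, 44, 47, 50, 53, 56, 59, 62, 65, 68, 71, 74, 77, 80, 83]
-0.15 [31, 38, 37, 38, 38, 37, 37, 34, 45, 38, 35, 34, 37, 34, 34, 37, 39, 34, 38, 38, 39, 38, 38, 32, 33, 29, 46, 140, 191, 194, 194, 191, 190]
-0.125 [36, 35, 29, 39, 94, 110, 107, 112, 88, 89, 88, 86, 92, 86, 103, 84, 84, 89, 88, 88, 89, 91, 91, 121, 137, 61, 124, 137, 172, 177, 193, 191, 191]
-0.1 [36, 32, 28, 40, 106, 111, 70, 84, 85, 87, 85, 85, 86, 86, 85, 87, 88, 87, 87, 88, 86, 86, 87, 88, 86, 81, 115, 120, 176, 177, 193, 190, 191]
-0.08 [38, 41, 33, 38, 105, 126, 82, 80, 83, 83, 84, 84, 86, 83, 84, 84, 83, 83, 83, 85, 84, 82, 86, 85, 79, 90, 131, 160, 181, 190, 191, 189, 192]
-0.055 [34, 28, 35, 42, 90, 107, 81, 80, 78, 82, 80, 82, 83, 84, 83, 85, 82, 81, 82, 82, 82, 85, 86, 86, 73, 60, 109, 122, 173, 179, 193, 191, 189]
-0.035 [39, 41, 32, 38, 108, 118, 127, 139, 65, 68, 80, 85, 77, 69, 73, 81, 84, 73, 70, 73, 82, 80, 71, 106, 123, 102, 124, 154, 159, 190, 190, 190, 191]
loupe diff 2.1
bottle diff 2.0
tw diff 5.1
```

The board's right edge lies at y≈0 all along its length, so it is parallel to the rail, and no mat shows between board and rail. The loupe and bottle are unchanged. The tweezers' patch differs only slightly, probably from the arm's shadow, and nothing came near them.

```bash
python3 -c "
from station import r
print(r.finish_job())"
```

```text
the job is handed in; nothing more can be done
None
```

The board was pushed up the wall, tipped over solder side up and pushed flush against the side rail, with the loupe, tweezers and glue bottle never touched; the job was handed in at about 24 s (limit 64 s), and no verdict was returned.

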